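# Find the rocking corner of the copying stage and flatten its shim

### The job

One corner of the grey stage plate on the light table rocks. With the fingertips press down on its corners until you have felt one sink, then press the steel shim tongue of that same corner (the one on its robot side) fully flat and leave it so. Leave the other three shims standing, do not shift or lift the plate, and leave the loupe, blower, jar and little tray where they are.

Things in the scene. Friction and masses are not known exactly. Their poses are not given: they have to be found in the camera images.
- plate: loose grey stage plate, 166 (x) x 270 (y) x 8 mm, 0.9 kg, white field in the middle, lying level on four hidden feet within the low rim of a dark fixed base tray (rim top 5 mm below the plate's). Origin on its underside, 28 mm above the table; it reaches 74 mm to -x, 92 mm to +x, 135 mm to each side. +x points away from the robot, +y to the left, within 15 degrees. Two windows for the rear shims.
- corner_front_left (a point): place to press on the front left corner (nearer the robot): on the plate's flat top, 36 mm above the table, nearly over the foot, +105 mm in y and -55 mm in x of the plate's origin; fixed to the base, axes as the level plate's. A sound corner is firm; the rocking one sinks 4 mm at 4 to 5 N and springs back
- corner_front_right (a point): place to press on the front right corner (nearer the robot): on the plate's flat top, 36 mm above the table, nearly over the foot, -105 mm in y and -55 mm in x of the plate's origin; fixed to the base, axes as the level plate's. A sound corner is firm; the rocking one sinks 4 mm at 4 to 5 N and springs back
- corner_rear_left (a point): place to press on the rear left corner (farther from the robot): on the plate's flat top, 36 mm above the table, nearly over the foot, +105 mm in y and +75 mm in x of the plate's origin; fixed to the base, axes as the level plate's. A sound corner is firm; the rocking one sinks 4 mm at 4 to 5 N and springs back
- corner_rear_right (a point): place to press on the rear right corner (farther from the robot): on the plate's flat top, 36 mm above the table, nearly over the foot, -105 mm in y and +75 mm in x of the plate's origin; fixed to the base, axes as the level plate's. A sound corner is firm; the rocking one sinks 4 mm at 4 to 5 N and springs back
- shim_front_left (a point): place to press on the front left shim: polished slippery steel tongue 26 mm wide, 38 mm long, hinged at its +x end, rising 25 degrees towards the robot before the plate's front edge. Point fixed to the base: near the tongue's middle, on its top once flat, 47 mm to -x of the corner's place, 2.5 mm above the plate; standing, its free end is 14 to 17 mm higher. Takes 4 to 8 N, stays where left
- shim_front_right (a point): place to press on the front right shim: polished slippery steel tongue 26 mm wide, 38 mm long, hinged at its +x end, rising 25 degrees towards the robot before the plate's front edge. Point fixed to the base: near the tongue's middle, on its top once flat, 47 mm to -x of the corner's place, 2.5 mm above the plate; standing, its free end is 14 to 17 mm higher. Takes 4 to 8 N, stays where left
- shim_rear_left (a point): place to press on the rear left shim: polished slippery steel tongue 26 mm wide, 38 mm long, hinged at its +x end, rising 25 degrees towards the robot out of a 48 x 38 mm window. Point fixed to the base: near the tongue's middle, on its top once flat, 47 mm to -x of the corner's place, 2.5 mm above the plate; standing, its free end is 14 to 17 mm higher. Takes 4 to 8 N, stays where left
- shim_rear_right (a point): place to press on the rear right shim: polished slippery steel tongue 26 mm wide, 38 mm long, hinged at its +x end, rising 25 degrees towards the robot out of a 48 x 38 mm window. Point fixed to the base: near the tongue's middle, on its top once flat, 47 mm to -x of the corner's place, 2.5 mm above the plate; standing, its free end is 14 to 17 mm higher. Takes 4 to 8 N, stays where left
- rocking_foot (a joint): how far the sprung post hidden under the rocking corner has sunk, 0 (up) to 0.004 m (bottomed); which corner it is under varies and cannot be seen, and this does not tell it. Once the shim is flat, its toe props the corner from beneath
- rocking_shim (a joint): angle of the shim belonging to the rocking corner: 0 to 0.06 rad standing at the start, 0.45 pressed flat; does not tell which corner
- sound_shim_a (a joint): angle of the shim of one of the three sound corners (which one is not told): 0 to 0.06 rad standing, 0.45 flat
- sound_shim_b (a joint): angle of the shim of one of the three sound corners (which one is not told): 0 to 0.06 rad standing, 0.45 flat
- sound_shim_c (a joint): angle of the shim of one of the three sound corners (which one is not told): 0 to 0.06 rad standing, 0.45 flat
- loupe: black magnifying loupe standing loose near the middle of the plate, 42 mm across, 42 mm high; origin at its foot
- blower: black rubber dust blower standing left of the base, 68 mm across, nozzle top at 105 mm; origin at its foot
- bottle: small clear jar with black cap standing right of the base, 48 mm across, 85 mm high; origin at its foot
- tray: shallow grey open tray right of the base, 90 x 60 x 25 mm; origin under its middle

How it is judged:
By the outcome, as a careful person would: the job done as asked, in the order asked, and still so for the second after the job is handed in, with the robot touching nothing.
It also fails if it takes over 54 s, if anything falls off the work surface, if the arm or the gripper's body presses on something with over 40 N, if the wrist force passes 120 N, or if a joint passes its speed limit or range.

### The arm

A 6-joint arm with a two-finger parallel gripper is mounted at the origin on the work surface. World frame = base frame: x ahead of the robot, y to its left, z up, the work surface at z = 0. Lengths are in m, angles in rad, forces in N, time in s.
With the tool pointing down it reaches from about 0.35 to 0.85 m from the base axis. Payload 8.1 kg.
Tool frame: the origin (TCP) lies between the finger pads; the fingertips stand 11 mm ahead of it and the grasp point (between the pads) lies 8 mm behind it (robot.tips_ahead is the distance from the TCP to the fingertips, in m); z points along the fingers, y is the line along which they close (so a half turn about z gives the same grasp; the last joint's range is limited). The gripper opens to 93 mm and grips with 3 to 60 N. Pads are 15 mm wide; open, the fingers measure 128 mm over their backs; the gripper's body (75 mm by 188 mm) begins 65 mm behind the grasp point.
Start: joints at [1.035, 0.13, 1.488, -0, 1.523, -0.085], TCP at [0.261, 0.54, 0.23] pointing down, gripper open.
Joint ranges: [-2.96, 2.96], [-0.89, 2.26], [0.02, 2.5], [-1.34, 4.48], [0, 2.73], [-2.66, 2.66]. Speed limits (rad/s): [2.39, 2.39, 2.79, 3.14, 3.14, 3.14].

### API

Orientations are given as a rotation vector (axis times angle).
In Python, from plant import robot gives the robot as it stands. The module is installed in compiled form; this text tells all that it offers.
- The arm moves only by the tool move_arm, never from a script. Its argument "deltas" is one flat list of numbers, 7 for each row, row after row: the shift along the tool's x, y, z in m, then the turn, a rotation vector about the tool's x, y, z in rad, then the opening, from 0 (shut) to 1 (fully open). A call has 1 to 12 rows; each row is the pose to reach, as a shift and turn from the pose commanded when the call began, along the tool's axes at that moment; what a row does not reach only later rows make up. A row lasts 1/8 s, in which the tool goes at most 62.5 mm and 10.7 degrees, less where a joint would pass 70% of its speed; a pose out of reach is approached as far as the arm can. A call with a gripper value outside its range is refused whole. The fingers move at their own pace and stop on an object; "squeeze" is the grip in N (left out, the last holds). Time passes only in rows, so rows that repeat a pose let the fingers close. It gives the time, the measured TCP pose, the force, the opening and the grip force at its end, in the units of the state.
- robot.read_state(): the state, without advancing time (a new reading comes with each control period).
- robot.read_camera(name): name is "side" or "top"; returns (picture, depth): 384x512x3 uint8, red, green, blue; 384x512 float32, m along the optical axis (not along the pixel's ray), 0 where there is no reading.
- robot.camera_model(name): a dict with "K" (3x3 intrinsics, pixels), "k1" (the pictures are not rectified: a ray, as slopes to the right and down, at radius r is drawn at 1 + k1 r^2 times it, then the intrinsics apply), "R" (3x3) and "t" (3): a world point X has camera coordinates R X + t. Camera axes: x right, y down, z forward; pixel columns grow to the right and rows downward; lengths in m; the calibration is good to about 2 mm. A picture is of the moment at which its call begins. camera_model takes no time and is no camera call.
- robot.close_job(): hands the job in; it is judged then, once.
Trained networks look in the newest picture that a camera, given by its name, has taken for a name from the list of things; names that differ only in an ending like _2 or _b are one class to them, and where a whole thing is asked for, a point or a joint stands for the part that bears it (a point fixed in the world has none). Each returns a list of dicts, best first, with "confidence" (0 to 1); they miss things now and then, are a little off and sometimes report something else, mostly with a low value. They report only what shows in the picture. A call takes as long as a camera call.
- robot.recognise(camera, label): "uv" ([column, row] in pixels, amid what is visible of it).
The state is a dict: "t": time; "q": joint angles; "dq": joint speeds; "joint_torque": joint torques, N m; "tool_pos": TCP position; "orientation": TCP orientation; "force": force on the tool from outside, world axes, zero at the start; "wrist_torque": the same for the moment, N m; "opening": finger opening in m; "gripper_force": force on a finger pad.
Only numpy, scipy, OpenCV 4.12 (cv2) and the standard library are available. Lean on these libraries where they do the work, as an engineer would, in place of code of your own. Each camera call takes 0.05 s, during which the arm holds its last target. There are 200 camera calls.

## Working session

There is one attempt and no reset: what is moved stays moved. The work goes in short steps, Python scripts to look and compute and a tool call to move; the robot and the scene stay as the last step left them, time stands still between calls to the robot, and variables do not carry over. Pictures are saved under pics/ and viewed, at most 10 in all, crops included, and the job is handed in when it is done.

Besides the shell and the picture viewer there is one more tool, called by a JSON object that holds its "op" and its "data". move_arm: Moves the arm, as the interface text tells. Its arguments: {"type":"object","properties":{"deltas":{"type":"array","items":{"type":"number"}},"squeeze":{"type":"number"}},"required":["deltas"]}

```bash
mkdir -p pics; cat > h.py <<'E'
import numpy as np,cv2
from plant import robot
from scipy.spatial.transform import Rotation as Ro
def world(cam,uv,depth=None,z=None):
    m=robot.camera_model(cam);K=np.array(m['K']);k=m['k1'];R=np.array(m['R']);t=np.array(m['t'])
    p=np.linalg.solve(K,[uv[0],uv[1],1])[:2];s=p.copy()
    for _ in range(20): s=p/(1+k*(s@s))
    d=np.array([s[0],s[1],1]);c=-R.T@t;w=R.T@d
    if z is not None: return c+w*(z-c[2])/w[2]
    return c+w*depth
def pix(cam,X):
    m=robot.camera_model(cam);K=np.array(m['K']);x=np.array(m['R'])@X+np.array(m['t']);s=x[:2]/x[2];s=s*(1+m['k1']*(s@s))
    return (K@[s[0],s[1],1])[:2]
E
python3 - <<'E'
from h import *
s=robot.read_state();print(s)
for c in('top','side'):
    im,d=robot.read_camera(c);cv2.imwrite(f'pics/{c}0.png',im[...,::-1]);np.savez(f'{c}0',im=im,d=d)
    for n in['plate','loupe','corner_front_left','corner_front_right','corner_rear_left','corner_rear_right','shim_front_left','shim_front_right','shim_rear_left','shim_rear_right']:
        r=robot.recognise(c,n)
        for q in r[:4]:
            u,v=map(int,q['uv']);dd=d[v,u];print(c,n,np.round(q['uv'],1),round(q['confidence'],2),np.round(world(c,q['uv'],dd),3))
    m=robot.camera_model(c);print(c,-np.array(m['R']).T@m['t'])
E
```

```text
{'t': 0.0, 'q': array([ 1.03460325e+00,  1.31122067e-01,  1.48929122e+00,  8.06330634e-06,
        1.52296081e+00, -8.53820288e-02]), 'dq': array([-0.00108916,  0.0006455 ,  0.00075837,  0.00090715, -0.00199817,
       -0.00035237]), 'joint_torque': array([-1.39470307e-03, -5.59844148e+01, -4.91758311e+01,  7.66448211e-02,
        3.53428570e-02, -1.38616583e-04]), 'tool_pos': array([0.26110822, 0.5396065 , 0.22860421]), 'orientation': array([-7.02028003e-01, -3.06158181e+00,  2.65987863e-03]), 'force': array([-0.46456079,  0.40540455,  0.14978959]), 'wrist_torque': array([ 0.01477842, -0.04242987,  0.02319215]), 'gripper_force': 0.0, 'opening': 0.09311653571796526}
top plate [260.4 211.1] 0.57 [0.545 0.02  0.034]
top plate [370.8 270.3] 0.47 [ 0.428 -0.197  0.003]
top loupe [276.2 203.9] 0.64 [ 0.555 -0.008  0.078]
top loupe [259.1 263.6] 0.53 [0.444 0.023 0.007]
top corner_front_left [260.2 260.6] 0.93 [0.45  0.021 0.004]
top corner_front_right [259.  261.8] 0.89 [0.448 0.023 0.005]
top corner_rear_left [257.4 261.1] 0.61 [0.449 0.026 0.006]
top corner_rear_right [258.1 261.4] 0.69
[... 481 characters left out ...]
.8] 0.75 [ 0.545 -0.027  0.073]
side loupe [202.6 169.1] 0.67 [0.457 0.126 0.051]
side corner_front_left [204.1 235.9] 0.91 [ 0.451 -0.077  0.041]
side corner_front_left [247.4 283.2] 0.38 [ 0.521 -0.226  0.073]
side corner_front_right [208.4 232.2] 0.76 [ 0.459 -0.055  0.026]
side corner_rear_left [206.7 232.7] 0.85 [ 0.456 -0.058  0.029]
side corner_rear_right [202.5 243.1] 0.56 [ 0.447 -0.095  0.04 ]
side shim_front_left [204.2 246. ] 0.97 [ 0.449 -0.096  0.032]
side shim_front_right [208.9 234.5] 0.7 [ 0.46  -0.059  0.023]
side shim_rear_left [204.7 244.1] 0.91 [ 0.451 -0.095  0.036]
side shim_rear_right [202.8 234.3] 0.93 [ 0.449 -0.075  0.043]
side [ 0.48467912 -0.63123906  0.64906973]
```

View pics/top0.png

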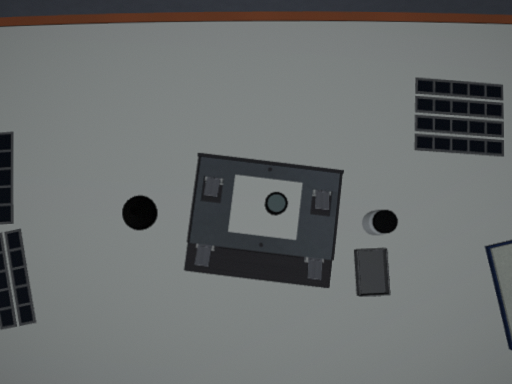

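View pics/side0.png

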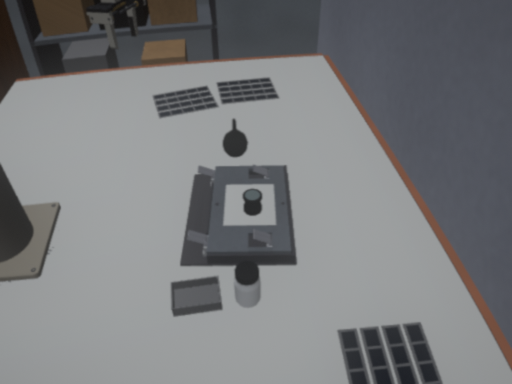

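The top view shows the plate turned by about 5 degrees, with corners near (200,155), (341,172), (333,258) and (190,243). The shims are at (213,187), (322,200), (204,254) and (315,268), and the loupe is at (276,204). The networks are no use for the points, so I'll fit the plate from depth.

```bash
python3 - <<'E'
from h import *
Z=np.load('top0.npz');im,d=Z['im'],Z['d']
P=np.array([[world('top',(u,v),d[v,u]) for u in range(170,350)] for v in range(140,300)])
z=P[...,2]
print(np.histogram(z,bins=np.arange(-.01,.09,.004)))
m=((z>.031)&(z<.042)).astype(np.uint8)
m=cv2.morphologyEx(m,cv2.MORPH_OPEN,np.ones((5,5)))
n,l,st,_=cv2.connectedComponentsWithStats(m);k=1+st[1:,4].argmax()
X=P[l==k];print(len(X),X[:,2].mean(),cv2.minAreaRect(X[:,:2].astype(np.float32)))
# white field centre from colour
g=im.max(2)[140:300,170:350]; w=((g>140)&(z>.02)).astype(np.uint8)
W=P[w>0];print('white',cv2.minAreaRect(W[:,:2].astype(np.float32)))
big=cv2.resize(im[140:300,170:350],None,fx=4.4,fy=3.7,interpolation=cv2.INTER_CUBIC).astype(float)
rb=cv2.minAreaRect(X[:,:2].astype(np.float32))
big=np.clip(big*1.8,0,255)
cv2.imwrite('pics/c1.png',cv2.resize(np.clip(im[140:300,170:350].astype(float)*1.8,0,255),None,fx=4,fy=3.7)[:, :, ::-1])
np.save('mask.npy',X)
h=np.where((z>.045),1,0).astype(np.uint8);n,l,st,c=cv2.connectedComponentsWithStats(h)
for i in range(1,n):
    if st[i,4]>8: Q=P[l==i];print(st[i,4],Q.mean(0).round(3),Q[:,2].max().round(3))
E
```

```text
Traceback (most recent call last):
  File "h.py", line 5, in world
    m=robot.camera_model(cam);K=np.array(m['K']);k=m['k1'];R=np.array(m['R']);t=np.array(m['t'])
ValueError: time passes only in moves, steps and waits
```

Cache the camera model.

```bash
python3 - <<'E'
s=open('h.py').read().replace("robot.camera_model(cam)","M(cam)").replace("def world","import functools\n@functools.lru_cache\ndef M(c): return robot.camera_model(c)\ndef world",1)
open('h.py','w').write(s)
E
python3 - <<'E'
from h import *
Z=np.load('top0.npz');im,d=Z['im'],Z['d']
P=np.array([[world('top',(u,v),d[v,u]) for u in range(170,350)] for v in range(140,300)])
z=P[...,2]
print(np.histogram(z,bins=np.arange(-.01,.09,.004))[0])
m=((z>.031)&(z<.042)).astype(np.uint8)
m=cv2.morphologyEx(m,cv2.MORPH_OPEN,np.ones((5,5)))
n,l,st,_=cv2.connectedComponentsWithStats(m);k=1+st[1:,4].argmax()
X=P[l==k];print(len(X),X[:,2].mean(),cv2.minAreaRect(X[:,:2].astype(np.float32)))
g=im.max(2)[140:300,170:350]; w=((g>140)&(z>.02)).astype(np.uint8)
W=P[w>0];print('white',cv2.minAreaRect(W[:,:2].astype(np.float32)))
cv2.imwrite('pics/c1.png',cv2.resize(np.clip(im[140:300,170:350].astype(float)*1.8,0,255),None,fx=4,fy=3.7)[:, :, ::-1])
h=np.where((z>.043),1,0).astype(np.uint8);n,l,st,c=cv2.connectedComponentsWithStats(h)
for i in range(1,n):
    if st[i,4]>8: Q=P[l==i];print(st[i,4],Q.mean(0).round(3),Q[:,2].max().round(3))
E
```

```text
[   0 1616 9113 2851 1346   29   16   22   71  481 2062 9154  725  281
  265  231   38    0    0    0    0  212  196    0]
10938 0.03566726629177413 ((0.5489228963851929, 0.012231484055519104), (0.27080532908439636, 0.17237497866153717), 82.48861694335938)
white ((0.0, 0.0), (0.0, 0.0), 0.0)
172 [0.585 0.113 0.049] 0.057
418 [ 0.556 -0.006  0.081] 0.858
181 [ 0.559 -0.094  0.049] 0.057
174 [0.457 0.13  0.048] 0.055
191 [ 0.431 -0.078  0.049] 0.056[ WARN:0@1.099] global loadsave.cpp:1063 imwrite_ Unsupported depth image for selected encoder is fallbacked to CV_8U.
```

View pics/c1.png

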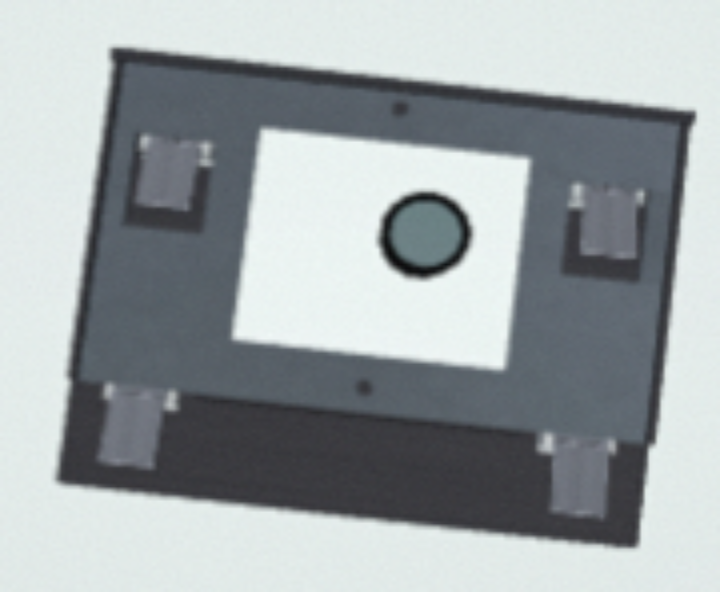

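Crop: the plate is turned about -7 degrees. All four tongues stand with their hinge at the upper end, and the loupe is on the field's right half. The shim spacing (209 x 129 mm) agrees with the given 210 x 130. Next I'll cross-check the plate edges and work out the first move.

```bash
cat >> h.py <<'E'
yaw=np.deg2rad(-7.1);ex=np.array([np.cos(yaw),np.sin(yaw),0]);ey=np.array([-ex[1],ex[0],0])
E
python3 - <<'E'
from h import *
f=lambda x,y:world('top',(170+(x+.5)/4-.5,140+(y+.5)/3.7-.5),z=.036)
C=[f(75,380),f(650,443),f(120,62),f(688,122)]
for c in C:print(c.round(4),(c@ex).round(4),(c@ey).round(4))
print('free ends',[(world('top',(170+x/4,140+y/3.7),z=.054)@ex).round(4) for x,y in[(128,468),(578,517)]])
print('lugs',[(lambda w:((w@ex).round(4),(w@ey).round(4)))(world('top',(170+x/4,140+y/3.7),z=.038)) for x,y in[(140,397),(578,443),(175,150),(607,194)]])
# side view check: plate corners
Z=np.load('side0.npz')['d']
P=np.array([[world('side',(u,v),Z[v,u]) for u in range(180,300)] for v in range(150,270)])
z=P[...,2];m=((z>.033)&(z<.039)).astype(np.uint8);m=cv2.morphologyEx(m,cv2.MORPH_OPEN,np.ones((5,5)))
n,l,st,_=cv2.connectedComponentsWithStats(m);X=P[l==1+st[1:,4].argmax()]
print('side',X[:,2].mean(),cv2.minAreaRect(X[:,:2].astype(np.float32)),np.percentile(X@ex,[.5,99.5]),np.percentile(X@ey,[.5,99.5]))
s=robot.read_state();R=Ro.from_rotvec(s['orientation']).as_matrix();print(R.round(3))
E
```

```text
[0.4869 0.1569 0.036 ] 0.4638 0.2158
[ 0.4523 -0.1143  0.036 ] 0.4629 -0.0576
[0.6514 0.1361 0.036 ] 0.6296 0.2156
[ 0.6176 -0.1372  0.036 ] 0.6298 -0.0598
free ends [np.float64(0.4233), np.float64(0.4228)]
lugs [(np.float64(0.4583), np.float64(0.1833)), (np.float64(0.4586), np.float64(-0.0241)), (np.float64(0.5859), np.float64(0.1825)), (np.float64(0.5869), np.float64(-0.025))]
side 0.03543447254880021 ((0.5514313578605652, 0.009786009788513184), (0.2735835015773773, 0.1665627658367157), 82.67317199707031) [0.46474496 0.62814228] [-0.05676962  0.21137559]
[[-0.9    0.436 -0.   ]
 [ 0.436  0.9   -0.   ]
 [ 0.    -0.    -1.   ]]
```

Both views agree. In plate-yaw axes the plate runs 0.4635 to 0.6297 in x, which is exactly 166 mm. The top is at z 0.0355, the origin is at x 0.5377 and the centre line at y 0.0785. Now I'll move above the front left corner with the fingers shut.

{"op": "move_arm", "data": {"deltas": [-0.398, -0.271, 0.08, 0, 0, -0.326, 0, -0.398, -0.271, 0.08, 0, 0, -0.326, 0, -0.398, -0.271, 0.08, 0, 0, -0.326, 0, -0.398, -0.271, 0.08, 0, 0, -0.326, 0, -0.398, -0.271, 0.08, 0, 0, -0.326, 0, -0.398, -0.271, 0.08, 0, 0, -0.326, 0, -0.398, -0.271, 0.08, 0, 0, -0.326, 0, -0.398, -0.271, 0.08, 0, 0, -0.326, 0, -0.398, -0.271, 0.08, 0, 0, -0.326, 0, -0.398, -0.271, 0.13, 0, 0, -0.326, 0, -0.398, -0.271, 0.162, 0, 0, -0.326, 0, -0.398, -0.271, 0.162, 0, 0, -0.326, 0]}}

```text
t: 2.6
tool_pos: [0.4987, 0.1232, 0.0651]
orientation: [-0.194, -3.13, 0.002]
force: [0.0, -0.3, 0.3]
opening: 0.0006
gripper_force: 0.0
```

{"op": "move_arm", "data": {"deltas": [0, 0, 0.012, 0, 0, 0, 0, 0, 0, 0.016, 0, 0, 0, 0, 0, 0, 0.017, 0, 0, 0, 0, 0, 0, 0.018, 0, 0, 0, 0, 0, 0, 0.019, 0, 0, 0, 0, 0, 0, 0.019, 0, 0, 0, 0]}}

```text
t: 3.35
tool_pos: [0.5016, 0.1227, 0.0487]
orientation: [0.196, 3.135, 0.0]
force: [-1.0, 0.8, 0.4]
opening: 0.0008
gripper_force: 0.0
```

{"op": "move_arm", "data": {"deltas": [0, 0, 0.001, 0, 0, 0, 0, 0, 0, 0.002, 0, 0, 0, 0, 0, 0, 0.002, 0, 0, 0, 0]}}

```text
t: 3.72
tool_pos: [0.5016, 0.1227, 0.0467]
orientation: [0.196, 3.135, 0.0]
force: [0.6, 0.4, 1.6]
opening: 0.0007
gripper_force: 0.9
```

{"op": "move_arm", "data": {"deltas": [0, 0, 0.001, 0, 0, 0, 0, 0, 0, 0.001, 0, 0, 0, 0]}}

```text
t: 3.98
tool_pos: [0.5016, 0.1228, 0.0457]
orientation: [0.196, 3.135, 0.0]
force: [-0.6, -0.0, 2.8]
opening: 0.0003
gripper_force: 1.3
```

{"op": "move_arm", "data": {"deltas": [0, 0, 0.001, 0, 0, 0, 0, 0, 0, 0.001, 0, 0, 0, 0]}}

```text
t: 4.22
tool_pos: [0.5016, 0.1228, 0.0446]
orientation: [-0.196, -3.135, -0.0]
force: [-0.8, 0.5, 2.7]
opening: 0.0006
gripper_force: 1.6
```

{"op": "move_arm", "data": {"deltas": [0, 0, 0.001, 0, 0, 0, 0, 0, 0, 0.001, 0, 0, 0, 0]}}

```text
t: 4.47
tool_pos: [0.5016, 0.1228, 0.0437]
orientation: [-0.196, -3.135, -0.0]
force: [-1.8, 1.2, 4.0]
opening: 0.0006
gripper_force: 2.3
```

{"op": "move_arm", "data": {"deltas": [0, 0, 0.001, 0, 0, 0, 0, 0, 0, 0.001, 0, 0, 0, 0]}}

```text
t: 4.72
tool_pos: [0.5016, 0.1229, 0.0434]
orientation: [-0.196, -3.135, -0.0]
force: [-6.2, 1.1, 10.9]
opening: 0.0006
gripper_force: 6.0
```

{"op": "move_arm", "data": {"deltas": [0, 0, 0.001, 0, 0, 0, 0, 0, 0, 0.001, 0, 0, 0, 0]}}

```text
t: 4.97
tool_pos: [0.5017, 0.1229, 0.0432]
orientation: [-0.196, -3.135, 0.0]
force: [-10.3, -1.0, 20.7]
opening: 0.0003
gripper_force: 10.2
```

Force began at TCP z 0.047, stayed at 4 N or less through about 3.5 mm of sinking, then rose sharply. The front left corner is the rocking one. I'll lift off and go above its shim, 47 mm towards the robot.

{"op": "move_arm", "data": {"deltas": [0, 0, -0.004, 0, 0, 0, 0, 0, 0, -0.008, 0, 0, 0, 0, 0, 0, -0.045, 0, 0, 0, 0, 0, 0, -0.045, 0, 0, 0, 0, 0.047, 0, -0.045, 0, 0, 0, 0, 0.047, 0, -0.045, 0, 0, 0, 0, 0.047, 0, -0.045, 0, 0, 0, 0]}}

```text
t: 5.85
tool_pos: [0.4552, 0.1286, 0.0864]
orientation: [0.196, 3.135, -0.0]
force: [0.1, -0.5, 0.0]
opening: 0.0007
gripper_force: 0.0
```

```bash
python3 - <<'E'
from h import *
s=robot.read_state();p=s['tool_pos'];print(s['t'],p,p@ex,p@ey,s['force'])
E
```

```text
5.85 [0.45517586 0.12855545 0.08636957] 0.43579589602389485 0.18383008203760864 [ 0.10434452 -0.50718202  0.01978096]
```

{"op": "move_arm", "data": {"deltas": [0, 0, 0.016, 0, 0, 0, 0, 0, 0, 0.02, 0, 0, 0, 0, 0, 0, 0.023, 0, 0, 0, 0, 0, 0, 0.025, 0, 0, 0, 0, 0, 0, 0.027, 0, 0, 0, 0]}}

```text
t: 6.48
tool_pos: [0.4555, 0.1287, 0.0601]
orientation: [0.196, 3.134, 0.0]
force: [-0.9, 0.5, 4.4]
opening: 0.0002
gripper_force: 2.3
```

{"op": "move_arm", "data": {"deltas": [0, 0, 0.0015, 0, 0, 0, 0, 0, 0, 0.003, 0, 0, 0, 0, 0, 0, 0.0045, 0, 0, 0, 0, 0, 0, 0.006, 0, 0, 0, 0]}}

```text
t: 6.98
tool_pos: [0.4551, 0.1287, 0.0539]
orientation: [0.196, 3.135, 0.0]
force: [-1.7, 0.6, 5.0]
opening: 0.0007
gripper_force: 2.4
```

{"op": "move_arm", "data": {"deltas": [0, 0, 0.001, 0, 0, 0, 0, 0, 0, 0.002, 0, 0, 0, 0, 0, 0, 0.003, 0, 0, 0, 0]}}

```text
t: 7.35
tool_pos: [0.4548, 0.1288, 0.0508]
orientation: [-0.196, -3.135, -0.0]
force: [-2.4, 0.3, 4.3]
opening: 0.0005
gripper_force: 2.5
```

{"op": "move_arm", "data": {"deltas": [0, 0, 0.001, 0, 0, 0, 0, 0, 0, 0.002, 0, 0, 0, 0]}}

```text
t: 7.6
tool_pos: [0.4547, 0.1288, 0.0495]
orientation: [-0.196, -3.135, -0.0]
force: [-9.7, -0.4, 20.3]
opening: 0.0005
gripper_force: 9.9
```

{"op": "move_arm", "data": {"deltas": [0, 0, 0.001, 0, 0, 0, 0, 0, 0, 0.001, 0, 0, 0, 0]}}

```text
t: 7.85
tool_pos: [0.4551, 0.1288, 0.0494]
orientation: [-0.195, -3.135, -0.0]
force: [-9.1, -0.3, 21.1]
opening: 0.0007
gripper_force: 10.6
```

{"op": "move_arm", "data": {"deltas": [0, 0, 0.001, 0, 0, 0, 0, 0, 0, 0.001, 0, 0, 0, 0]}}

```text
t: 8.1
tool_pos: [0.4552, 0.1289, 0.0492]
orientation: [-0.195, -3.135, -0.0]
force: [-15.3, -0.8, 30.9]
opening: 0.0004
gripper_force: 15.4
```

The tongue bottomed at tip z 0.0384, as expected, with 31 N. I'll lift straight up and retreat.

{"op": "move_arm", "data": {"deltas": [0, 0, -0.005, 0, 0, 0, 0, 0, 0, -0.02, 0, 0, 0, 0, 0, 0, -0.08, 0, 0, 0, 0, 0, 0, -0.15, 0, 0, 0, 0, 0, 0, -0.15, 0, 0, 0, 0, 0.12, 0.36, -0.17, 0, 0, 0, 0, 0.12, 0.36, -0.17, 0, 0, 0, 0, 0.12, 0.36, -0.17, 0, 0, 0, 0, 0.12, 0.36, -0.17, 0, 0, 0, 0, 0.12, 0.36, -0.17, 0, 0, 0, 0, 0.12, 0.36, -0.17, 0, 0, 0, 0, 0.12, 0.36, -0.17, 0, 0, 0, 0]}}

```text
t: 9.6
tool_pos: [0.3784, 0.5038, 0.215]
orientation: [-0.189, -3.134, 0.002]
force: [-0.1, -0.1, -0.5]
opening: 0.0004
gripper_force: 0.0
```

```bash
python3 - <<'E'
from h import *
im,d=robot.read_camera('top')
P=np.array([[world('top',(u,v),d[v,u]) for u in range(170,350)] for v in range(140,300)])
z=P[...,2];m=((z>.031)&(z<.042)).astype(np.uint8);m=cv2.morphologyEx(m,cv2.MORPH_OPEN,np.ones((5,5)))
n,l,st,_=cv2.connectedComponentsWithStats(m);X=P[l==1+st[1:,4].argmax()];print(cv2.minAreaRect(X[:,:2].astype(np.float32)))
h=(z>.043).astype(np.uint8);n,l,st,c=cv2.connectedComponentsWithStats(h)
for i in range(1,n):
    if st[i,4]>8: Q=P[l==i];print(st[i,4],Q.mean(0).round(3),Q[:,2].max().round(3))
w=np.array([.4357*ex+.1835*ey])[0];w[2]=.04
for du in(-.01,-.005,0,.005,.01):
  u,v=pix('top',w+du*ex).round().astype(int);print(du,world('top',(u,v),d[v,u]).round(4))
cv2.imwrite('pics/c2.png',cv2.resize(np.clip(im[140:300,170:350].astype(float)*1.8,0,255).astype(np.uint8),None,fx=4,fy=3.7)[:, :, ::-1])
E
```

```text
((0.5491979718208313, 0.012024089694023132), (0.2711336314678192, 0.1727246344089508), 82.3630142211914)
182 [0.586 0.113 0.053] 0.858
418 [ 0.556 -0.006  0.081] 0.858
178 [ 0.559 -0.094  0.053] 0.858
200 [ 0.431 -0.079  0.049] 0.057
-0.01 [0.4444 0.129  0.0376]
-0.005 [0.4499 0.1291 0.0369]
0 [0.4556 0.1288 0.0399]
0.005 [0.4593 0.1271 0.0379]
0.01 [0.4649 0.1272 0.0372]
```

View pics/c2.png

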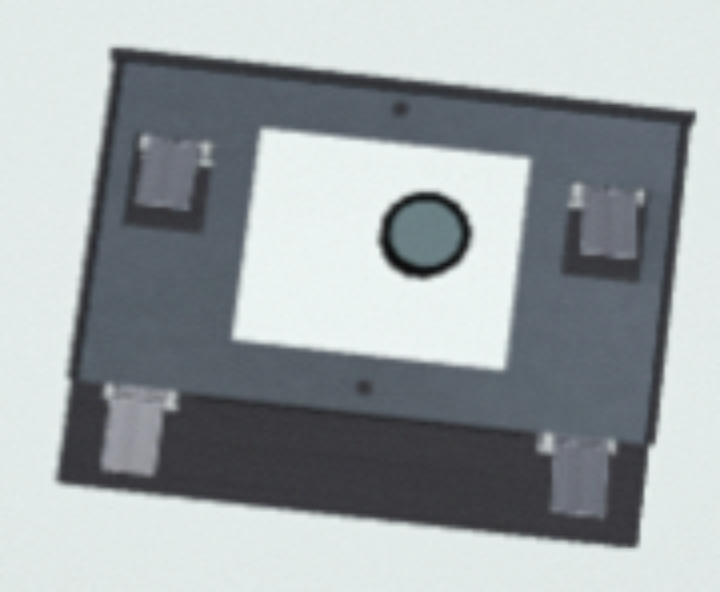

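The front left tongue at crop (132,435) now lies flat at about z 0.038. The other three still stand, and the plate and loupe haven't moved.

```bash
python3 -c "
from plant import robot
print(robot.close_job())"
```

```text
the job is handed in; nothing more can be done
None
```

The front left corner was the rocking one: it sank about 3.5 mm at roughly 4 N, and I then pressed its shim fully flat; the other three shims still stand, the plate and loupe did not move, and the job is handed in at about 10 s.

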